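Set the ice crusher to its marked grade

ROBOT

A 6-joint arm with a two-finger parallel gripper is mounted at the origin on the work surface. World frame = base frame: x ahead of the robot, y to its left, z up, the work surface at z = 0. Lengths are in m, angles in rad, forces in N, time in s.
With the tool pointing down it reaches from about 0.425 to 0.95 m from the base axis. Payload 3.5 kg.
Tool frame: the origin (TCP) lies midway between the tips of the shut fingers; the grasp point (between the pads) lies 19 mm behind it; z points along the fingers, x is the direction in which the jaws open and shut, and the axes are right-handed (so a half turn about z gives the same grasp; the last joint's range is limited). The gripper opens to 85 mm and grips with 20 to 120 N. Pads are 22 mm wide; open, the fingers measure 114 mm over their backs; the gripper's body (76 mm by 85 mm) begins 54 mm behind the grasp point. The pads swing forward as they close: fully open they stand 13 mm farther back than shut.
Start: joints at [-1.292, 0.286, 1.577, -0, 1.279, -0.15], TCP at [0.281, -0.614, 0.231] pointing down, gripper open.
Joint ranges: [-2.77, 2.77], [-0.9, 2.22], [0.21, 2.48], [-1.53, 4.67], [0.24, 2.81], [-2.84, 2.84]. Speed limits (rad/s): [2.79, 2.79, 3.14, 3.14, 3.14, 3.14].

INTERFACE

Orientations are given as a unit quaternion [x, y, z, w].
In Python, from plant import readout, optics, ctrl gives the robot as it stands. The module is installed in compiled form; this text tells all that it offers.
- The arm moves only by the shell command python3 -m crank 'ROWS' [OPENING] [FORCE]. ROWS is text: rows parted by semicolons, each of 6 numbers parted by spaces: the shift along the tool's x, y, z in mm, then the turn, a rotation vector about the tool's x, y, z in rad. In form: dx dy dz ax ay az; .... A call has 1 to 5 rows; each row shifts and turns the commanded pose from where the row before left it, along the tool's axes as they then stand; what a row does not reach is not made up. A row lasts 1/8 s, in which the tool goes at most 62.5 mm and 10.7 degrees, less where a joint would pass 70% of its speed; a pose out of reach is approached as far as the arm can. A call is refused whole if a number of a shift passes 62.5 or a number of a turn 0.188, either way. A call with a gripper value outside its range is refused whole. OPENING is the opening, from -1 (shut) to 1 (fully open), set as the call begins (- or left out, the last holds). The fingers move at their own pace and stop on an object; FORCE is the grip in N (left out, the last holds). Time passes only in rows, so rows that do not move let the fingers close. It gives the time, the measured TCP pose, the force and the opening at its end, in the units of the state.
- readout.get_state(): the state, without advancing time (a new reading comes with each control period).
- optics.read_camera(name): name is "scene" or "side" or "wrist"; returns the picture (420x560x3 uint8, red, green, blue); there is no depth.
- optics.calibration(name): a dict with "mtx" (3x3 intrinsics, pixels), "rvec" (rotation vector, rad) and "tvec" (3), from world to camera coordinates, as OpenCV has them; the wrist camera has in their place "tool_from_camera" (4x4, takes a point from camera to tool coordinates, whose origin is the TCP and whose axes are the tool frame's). Camera axes: x right, y down, z forward; pixel columns grow to the right and rows downward; lengths in m; the calibration is good to about 2 mm. A picture is of the moment at which its call begins: read the wrist's pose just before it. calibration takes no time and is no camera call.
- ctrl.sign_off(): hands the job in, once; it reports no verdict.
Trained networks look in the newest picture that a camera, given by its name, has taken for a name from the list of things; names that differ only in an ending like _2 or _b are one class to them, and where a whole thing is asked for, a point or a joint stands for the part that bears it (a point fixed in the world has none). Each returns a list of dicts, best first, with "p" (0 to 1); they miss things now and then, are a little off and sometimes report something else, mostly with a low value. They report only what shows in the picture. A call takes as long as a camera call.
- optics.recognise(camera, thing): "xy" ([column, row] as shares, 0 to 1, of the picture: columns of its width, rows of its height, amid what is visible of it).
The state is a dict: "time": time; "qpos": joint angles; "dq": joint speeds; "joint_efforts": joint torques, N m; "eef_pos": TCP position; "tcp_rot": TCP orientation; "contact_force": force on the tool from outside, world axes, zero at the start; "wrist_torque": the same for the moment, N m; "opening": opening from 0.0 (shut) to 1.0 (fully open).
Only numpy, scipy, OpenCV 4.12 (cv2) and the standard library are available. Lean on these libraries where they do the work, as an engineer would, in place of code of your own. Each camera call takes 0.05 s, during which the arm holds its last target.

TASK

Set the ice crusher to the grade marked by the upright peg: throw its selector lever out of the parked notch and into the notch of the rim that has the peg right behind it, not the one with the flat button. Leave the lever settled in that notch, pointing at the peg.

Things in the scene. Friction and masses are not known exactly. Their poses are not given: they have to be found in the camera images.
- lever_knob (a point): Grip point on the axis of the selector lever's upright black handle (round, 22 mm across, rigid with the lever), 152 mm above the counter, 120 mm from the pivot axis. Handle's top is 30 mm above this point, the flat steel arm (18 mm wide) 39 mm below. It starts parked in the notch nearest the hopper, a block whose wall is 85 mm from the parked handle and whose top is 56 mm above this point.
- lever_nose (a point): Tip of the lever's pointed steel nose, 148 mm from the pivot axis (28 mm beyond the handle's axis, on the same line), 108 mm above the counter. It points at the notch the lever is in.
- lever_pivot (a point): Lever's pivot on its vertical axis, 108 mm above the counter (deck top at 90 mm). Seen from above the lever turns clockwise, away from the hopper, out of the parked notch: the middle notch is 0.6 rad on, the last 1.2 rad, stops just past first and last. A spring detent pulls it to the nearest notch and holds it there; pushing it over the hump between takes about 5 N at the handle.
- mark_peg: Upright black mushroom peg (round head 22 mm across, 28 mm tall in all) marking the wanted notch, fixed in the aluminium sector plate behind the rim, 170 mm from the pivot axis, on the line from the pivot through its notch: the middle or the last notch. A small flat black button (12 mm across, 3 mm tall) sits at the other. Origin: centre of its foot, 94 mm above the counter.

How it is judged:
At the end, for the whole second after the job is handed in: The lever rests in the notch marked by the peg: the tip of its nose is, seen from above, within 37 mm of the peg's centre (22 mm when exactly in line, so about 11 degrees either way), and it stays there (horizontal distance between lever_nose and mark_peg below 0.037 m); the robot touches nothing.
It also fails if it takes over 35 s, if anything falls off the work surface, if the arm or the gripper's body presses on something with over 40 N, if the wrist force passes 120 N, or if a joint passes its speed limit or range.

## Working session

There is one attempt and no reset: what is moved stays moved. The work goes in short steps, Python scripts to look and compute and a shell command to move; the robot and the scene stay as the last step left them, time stands still between calls to the robot, and variables do not carry over. Pictures are saved under pics/ and viewed, and the job is handed in when it is done.

```bash
mkdir -p pics; cat > look.py <<'E'
import cv2,numpy as np
from plant import readout,optics,ctrl
def snap(c,n):
    im=optics.read_camera(c); cv2.imwrite(f'pics/{n}.png',cv2.resize(im[:,:,::-1],(784,588))); return im
def P(c):
    k=optics.calibration(c); R=cv2.Rodrigues(np.array(k['rvec'],float))[0]
    return np.array(k['mtx'])@np.c_[R,np.array(k['tvec']).reshape(3)]
def proj(c,X):
    p=P(c)@np.r_[X,1]; return p[:2]/p[2]
def tri(a,b):
    X=cv2.triangulatePoints(P('scene'),P('side'),np.array(a,float).reshape(2,1),np.array(b,float).reshape(2,1)); return (X[:3]/X[3]).ravel()
def onz(c,uv,z):
    M=P(c); A=np.c_[M[:,0],M[:,1],-np.r_[uv,1]]; return np.linalg.solve(A,-(M[:,2]*z+M[:,3]))[:2]
E
python3 - <<'E'
from look import *
for c in ['scene','side','wrist']:
    snap(c,c+'0')
    for t in ['lever_knob','lever_nose','lever_pivot','mark_peg']:
        print(c,t,[(round(d['p'],2),np.round(np.array(d['xy'])*[560,420],1).tolist()) for d in optics.recognise(c,t)][:3])
print(readout.get_state())
E
```

```text
scene lever_knob [(0.59, [208.4, 229.1])]
scene lever_nose [(0.55, [207.4, 226.5])]
scene lever_pivot [(0.92, [157.8, 252.9])]
scene mark_peg []
side lever_knob [(0.92, [277.2, 327.1])]
side lever_nose [(0.98, [274.9, 323.1])]
side lever_pivot [(0.62, [295.6, 348.1])]
side mark_peg [(0.58, [190.0, 266.4])]
wrist lever_knob []
wrist lever_nose []
wrist lever_pivot []
wrist mark_peg []
{'time': 0.75, 'qpos': array([-1.29202953e+00,  2.86274294e-01,  1.57667079e+00,  1.02452990e-05,
        1.27862052e+00, -1.49964329e-01]), 'dq': array([-0.0008123 , -0.00030492, -0.00127769,  0.00183076,  0.00144626,
       -0.00166552]), 'joint_efforts': array([-1.32147143e-03, -4.05880880e+01, -2.92897546e+01, -1.82384019e-04,
        5.26061067e-04, -8.77640733e-07]), 'eef_pos': array([ 0.28065846, -0.61387934,  0.23135786]), 'tcp_rot': array([ 8.41342504e-01, -5.40502350e-01,  1.33982571e-05,  5.24407216e-06]), 'contact_force': array([-0.10095021,  0.10786468,  0.20954634]), 'wrist_torque': array([-0.03486714,  0.004579  ,  0.01039429]), 'opening': 1.0000065090623973}
```

View pics/scene0.png

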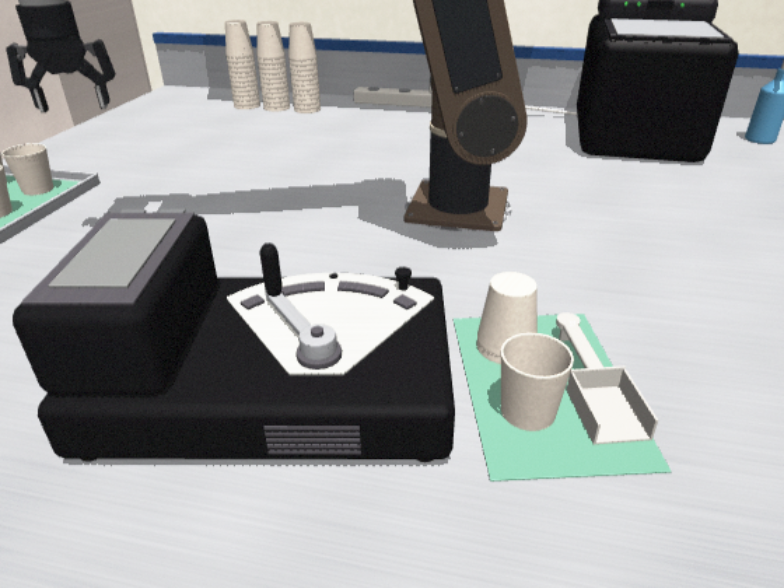

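View pics/side0.png

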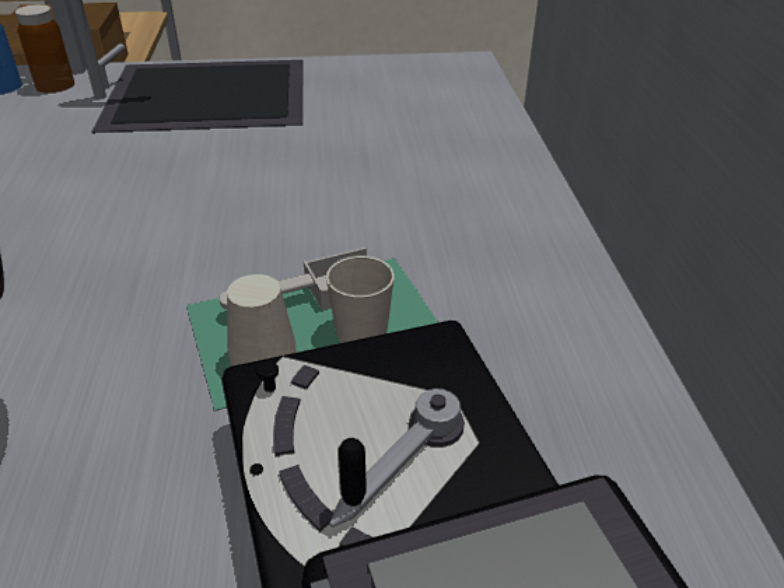

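View pics/wrist0.png

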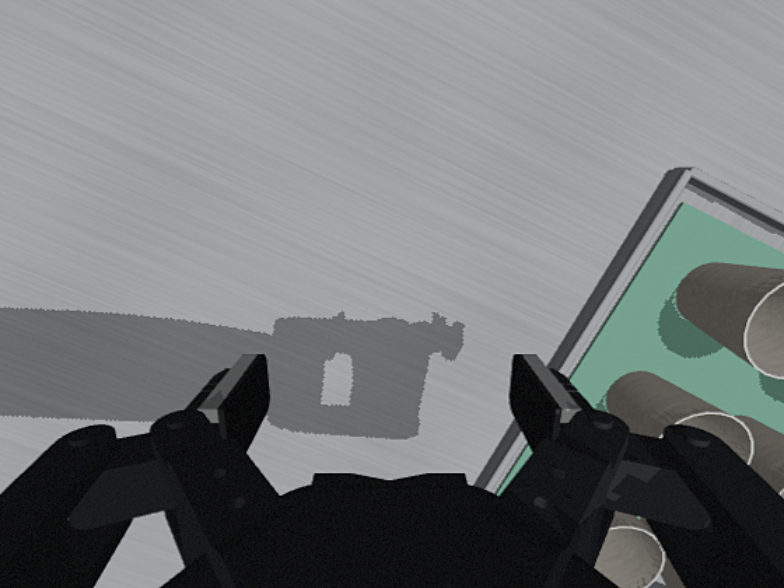

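The scene picture shows the handle at (271,270), the pivot at (317,331), the peg at (403,278) beyond the last notch and the flat button at (333,275) at the middle one. The side picture agrees, with the peg at (268,378) and the button at (257,469). The target is therefore the last notch, 1.2 rad on.

```bash
cat > m.py <<'E'
from look import *
s=1/1.4
pts={'top':((269,247),(351,441)),'base':((274,293),(353,502)),'pivtop':((317,330),(438,401)),'peghead':((403,270),(267,370)),'pegfoot':((403,287),(269,388)),'button':((333,275.5),(257,469))}
R={}
for k,(a,b) in pts.items():
    a=np.array(a)*s;b=np.array(b)*s
    X=tri(a,b);R[k]=X
    print(k,X.round(4),'res',np.abs(proj('scene',X)-a).max().round(2),np.abs(proj('side',X)-b).max().round(2))
for k,z in (('pivtop',.125),('base',.118),('pegfoot',.094),('button',.097),('top',.182)):
    print(k,z,[onz(c,np.array(pts[k][i])*s,z).round(4) for i,c in enumerate(['scene','side'])])
E
python3 m.py
```

```text
top [ 0.548  -0.1597  0.1803] res 0.95 1.05
base [ 0.5465 -0.1642  0.1108] res 0.02 0.02
pivtop [ 0.6296 -0.0756  0.1279] res 0.3 0.24
peghead [ 0.4715 -0.0132  0.1201] res 0.21 0.21
pegfoot [ 0.4711 -0.0127  0.094 ] res 0.09 0.1
button [ 0.4646 -0.1126  0.0954] res 0.34 0.4
pivtop 0.125 [array([ 0.6267, -0.0773]), array([ 0.6299, -0.0726])]
base 0.118 [array([ 0.5566, -0.159 ]), array([ 0.5464, -0.1693])]
pegfoot 0.094 [array([ 0.4715, -0.0128]), array([ 0.471 , -0.0125])]
button 0.097 [array([ 0.4683, -0.1119]), array([ 0.4644, -0.1131])]
top 0.182 [array([ 0.554 , -0.1586]), array([ 0.5471, -0.1595])]
```

```bash
python3 -m crank '0 0 -50 0 0 0; -28 -40 -15 0 0 0; -30 -43 0 0 0 0; -30 -43 0 0 0 0; -30 -43 0 0 0 0' 0.2 40
python3 -m crank '-30 -43 0 0 0 0; -30 -43 0 0 0 0; -30 -43 0 0 0 0; -30 -43 0 0 0 0; -20 -30 0 0 0 0'
cat > pose.py <<'E'
from look import *
from scipy.spatial.transform import Rotation as Ro
def to(x,y,z,yaw):
    s=readout.get_state(); R=Ro.from_quat(s['tcp_rot']).as_matrix(); cur=np.degrees(np.arctan2(R[1,0],R[0,0]))
    print('t',s['time'],'pos',s['eef_pos'].round(4),'yaw',cur.round(1),'zax',R[:,2].round(3),'F',np.round(s['contact_force'],1),'op',round(s['opening'],2))
    print('delta tool mm',(R.T@(np.array([x,y,z])-s['eef_pos'])*1000).round(1),'az',round(-np.radians(yaw-cur),3))
E
python3 - <<'E'
from pose import *
to(.5475,-.161,.28,-43); snap('wrist','wrist1')
E
```

```text
time: 1.38
eef_pos: [0.3859, -0.4348, 0.2966]
tcp_rot: [0.841, -0.541, 0.0, 0.0]
contact_force: [0.6, 0.3, 0.5]
opening: 0.6
time: 2.0
eef_pos: [0.5116, -0.2229, 0.2967]
tcp_rot: [0.842, -0.54, 0.0, -0.0]
contact_force: [-0.1, -0.1, -0.6]
opening: 0.6
t 2.0 pos [ 0.5116 -0.2229  0.2967] yaw -65.3 zax [ 0.001 -0.    -1.   ] F [-0.1 -0.1 -0.6] op 0.6
delta tool mm [-41.3 -58.4  16.7] az -0.39
```

View pics/wrist1.png

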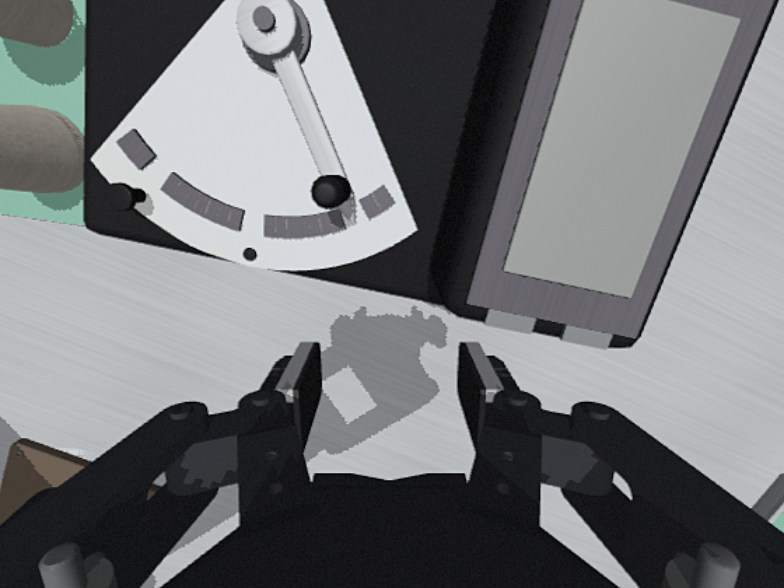

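The wrist picture shows the lever parked with its handle top at (328,190). The peg is at (122,196) behind the far-left notch, and the button at (250,254) behind the middle one.

```bash
python3 - <<'E'
from pose import *
k=optics.calibration('wrist');T=np.array(k['tool_from_camera']);K=np.array(k['mtx'])
s=readout.get_state();R=Ro.from_quat(s['tcp_rot']).as_matrix()
for n,uv,z in (('top',(328,190),.18),('pivtop',(264,19),.127),('peg',(120,196),.12),('button',(250,254),.097)):
    d=R@T[:3,:3]@np.linalg.solve(K,np.r_[np.array(uv)/1.4,1]); o=s['eef_pos']+R@T[:3,3]
    print(n,(o+d*(z-o[2])/d[2]).round(4))
E
```

```text
top [ 0.5506 -0.161   0.18  ]
pivtop [ 0.631  -0.0728  0.127 ]
peg [ 0.474  -0.0108  0.12  ]
button [ 0.4659 -0.111   0.097 ]
```

```bash
python3 -m crank '-20 -29 0 0 0 0; -21 -29 0 0 0 0; 0 0 0 0 0 -0.13; 0 0 0 0 0 -0.13; 0 0 0 0 0 -0.13'
python3 - <<'E'
from pose import *
to(.5475,-.161,.142,-43); snap('wrist','wrist2')
E
```

```text
time: 2.68
eef_pos: [0.5465, -0.1636, 0.2964]
tcp_rot: [0.931, -0.365, 0.0, 0.0]
contact_force: [0.1, -0.8, 0.4]
opening: 0.601
t 2.675 pos [ 0.5465 -0.1636  0.2964] yaw -42.8 zax [ 0. -0. -1.] F [ 0.1 -0.8  0.4] op 0.6
delta tool mm [ -1.   -2.6 154.4] az 0.003
```

View pics/wrist2.png

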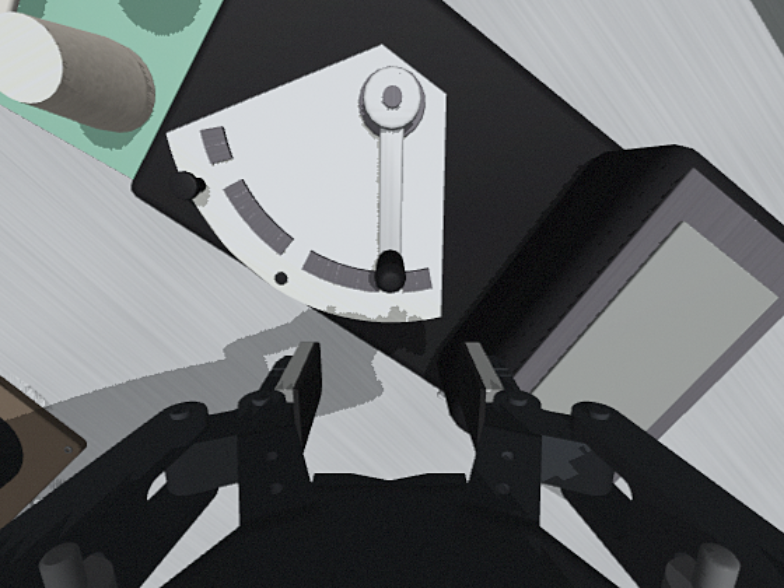

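The lever now lines up with the tool's y axis: handle (390,270), pivot (392,97), both centred between the fingers in x. Next I descend.

```bash
python3 -m crank '-1 -3.5 50 0 0 0; 0 0 45 0 0 0; 0 0 35 0 0 0; 0 0 24 0 0 0; 0 0 0 0 0 0'
python3 - <<'E'
from pose import *
to(.5475,-.161,.142,-43); snap('wrist','wrist3');snap('scene','scene3')
E
```

```text
time: 3.35
eef_pos: [0.5466, -0.1597, 0.1399]
tcp_rot: [0.93, -0.368, -0.003, -0.0]
contact_force: [0.2, -0.2, 0.3]
opening: 0.602
t 3.35 pos [ 0.5466 -0.1597  0.1399] yaw -43.2 zax [-0.005  0.002 -1.   ] F [ 0.2 -0.2  0.3] op 0.6
delta tool mm [ 1.5  0.3 -2.1] az -0.003
```

View pics/wrist3.png

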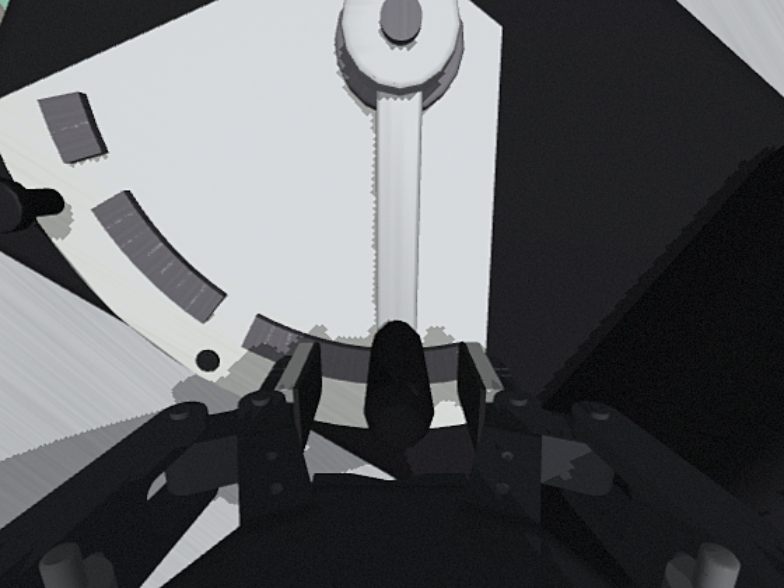

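View pics/scene3.png

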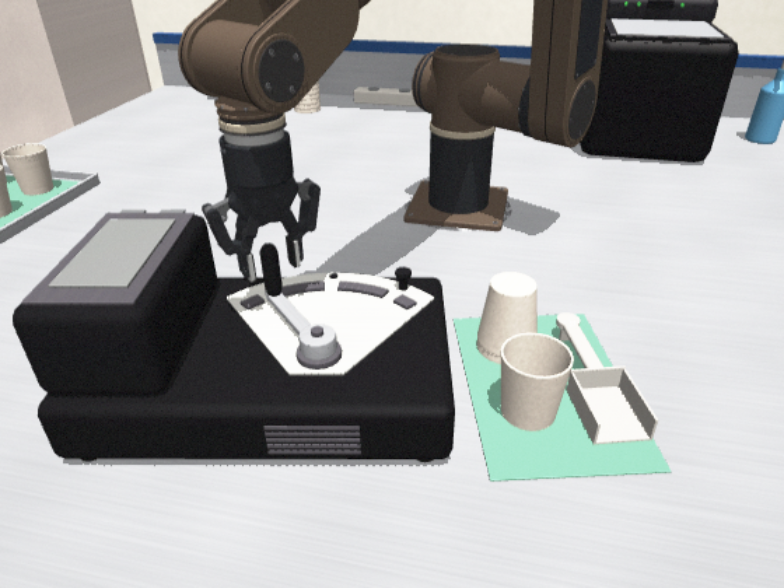

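The handle is caged between the open pads at (400,410), with clearance on both sides and no contact force. I narrow the cage and sweep along the arc.

```bash
python3 -m crank '0 0 0 0 0 0; 0 0 0 0 0 0; 0 0 0 0 0 0; -17.9 -1.3 0 0 0 0.15; -17.9 -1.3 0 0 0 0.15' -0.3 40
python3 -m crank '-17.9 -1.3 0 0 0 0.15; -17.9 -1.3 0 0 0 0.15; -17.9 -1.3 0 0 0 0.15; 0 0 0 0 0 0'
python3 - <<'E'
from pose import *
a=np.radians(158.3)
to(.630+.12*np.cos(a),-.0747+.12*np.sin(a),.14,158.3-270); snap('wrist','wrist4');snap('scene','scene4')
E
```

```text
time: 4.08
eef_pos: [0.5275, -0.1334, 0.1434]
tcp_rot: [0.863, -0.504, 0.003, -0.0]
contact_force: [3.0, -1.1, -0.2]
opening: 0.351
time: 4.58
eef_pos: [0.5104, -0.0812, 0.1427]
tcp_rot: [0.732, -0.681, 0.001, 0.0]
contact_force: [0.9, -3.2, -0.8]
opening: 0.353
t 4.575 pos [ 0.5104 -0.0812  0.1427] yaw -85.9 zax [ 0.001 -0.002 -1.   ] F [ 0.9 -3.2 -0.8] op 0.35
delta tool mm [-50.2 -11.8   2.6] az 0.451
```

View pics/wrist4.png

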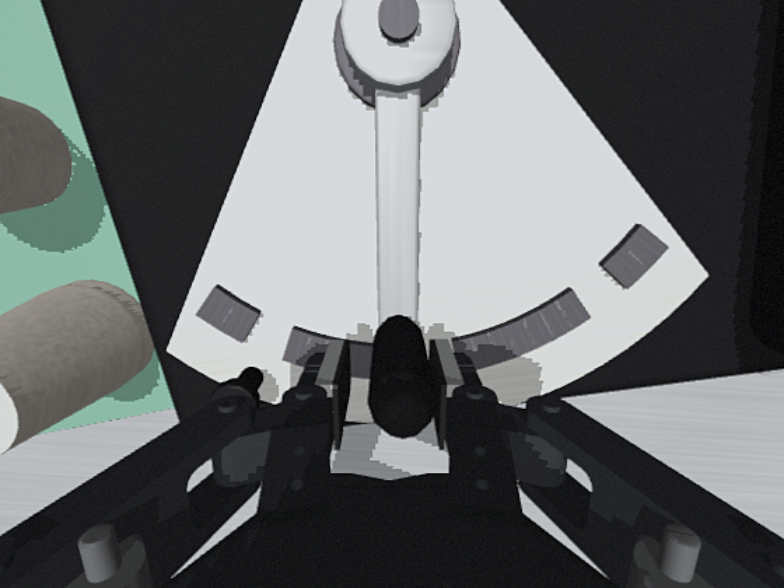

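View pics/scene4.png

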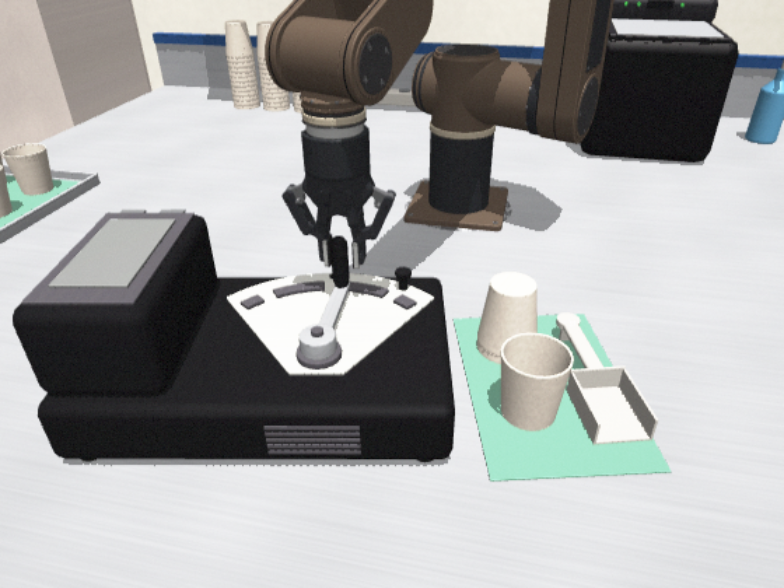

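The lever follows, now just past the middle notch with its handle at (400,395) in the cage. I carry on by 0.45 rad.

```bash
python3 -m crank '-17.9 -1.5 0 0 0 0.15; -17.9 -1.5 0 0 0 0.15; -17.9 -1.5 0 0 0 0.15; 0 0 0 0 0 0; 0 0 0 0 0 0'
python3 - <<'E'
from pose import *
a=np.radians(158.3)
to(.630+.12*np.cos(a),-.0747+.12*np.sin(a),.14,158.3-270); snap('wrist','wrist5')
E
```

```text
time: 5.3
eef_pos: [0.519, -0.0289, 0.1422]
tcp_rot: [-0.561, 0.828, 0.0, -0.0]
contact_force: [0.6, 0.2, 0.4]
opening: 0.351
t 5.3 pos [ 0.519  -0.0289  0.1422] yaw -111.7 zax [-0.  0. -1.] F [0.6 0.2 0.4] op 0.35
delta tool mm [ 1.5 -0.1  2.2] az 0.0
```

View pics/wrist5.png

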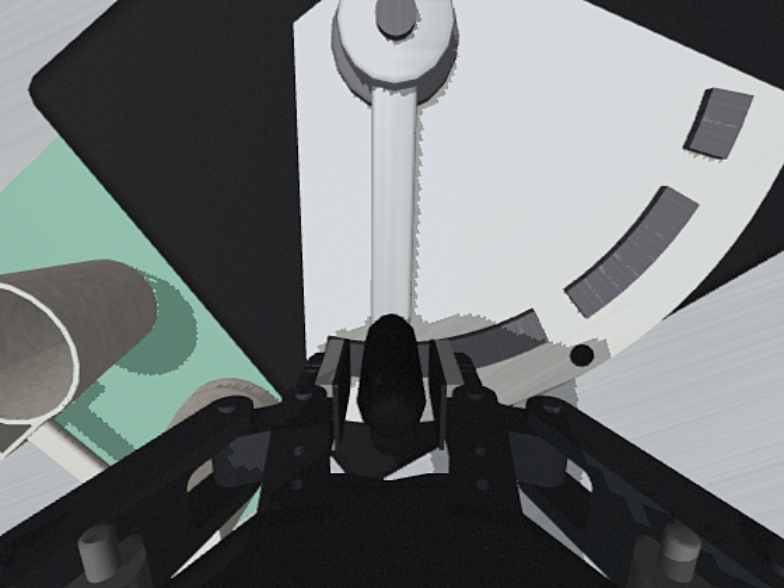

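The lever sits in the last notch and the force is about zero. The handle at (390,380) is centred and free between the pads at 340 and 440. I open and lift straight off.

```bash
python3 -m crank '0 0 0 0 0 0; 0 0 0 0 0 0; 0 0 -30 0 0 0; 0 0 -45 0 0 0; 0 0 -45 0 0 0' 0.3
python3 -m crank '0 30 -20 0 0 0; 0 40 0 0 0 0; 0 0 0 0 0 0; 0 0 0 0 0 0'
python3 - <<'E'
from pose import *
a=np.radians(158.3)
to(.5,0,.3,158.3-270); snap('wrist','wrist6');snap('scene','scene6');snap('side','side6')
E
```

```text
time: 5.98
eef_pos: [0.5188, -0.0285, 0.2634]
tcp_rot: [-0.56, 0.828, 0.0, -0.0]
contact_force: [1.0, 0.4, 0.4]
opening: 0.648
time: 6.48
eef_pos: [0.4544, -0.0026, 0.2825]
tcp_rot: [-0.56, 0.828, -0.0, 0.0]
contact_force: [0.5, -1.1, -0.3]
opening: 0.647
t 6.475 pos [ 0.4544 -0.0026  0.2825] yaw -111.8 zax [ 0.001 -0.    -1.   ] F [ 0.5 -1.1 -0.3] op 0.65
delta tool mm [-19.4 -41.4 -17.5] az -0.002
```

View pics/wrist6.png

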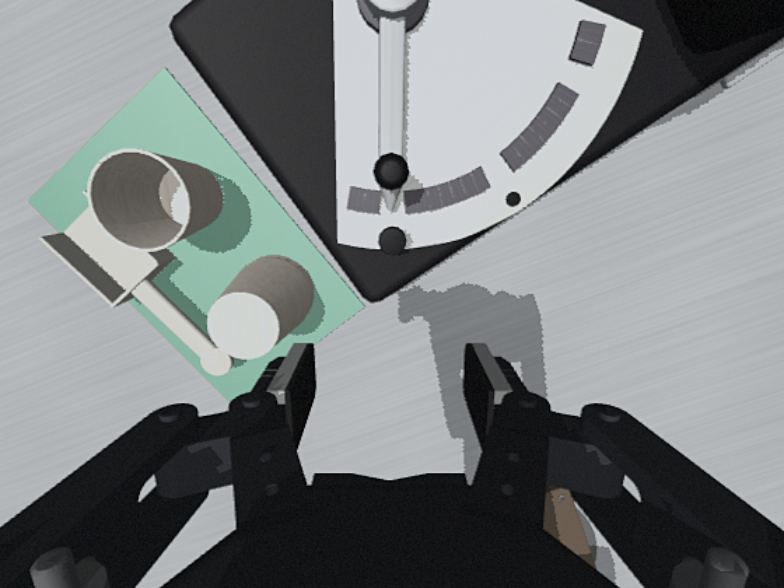

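View pics/scene6.png

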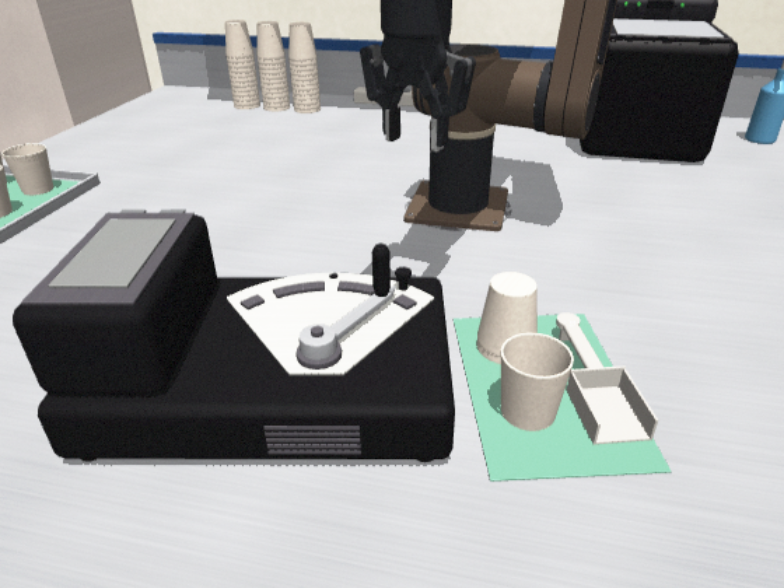

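View pics/side6.png

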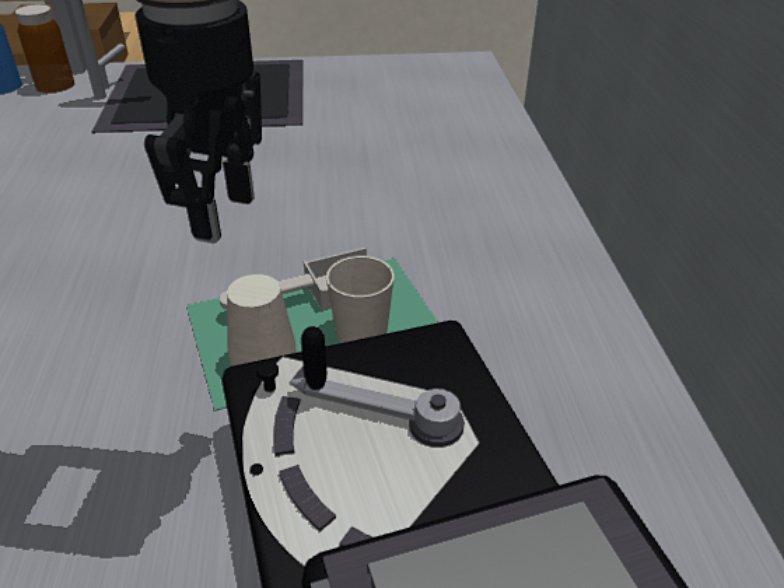

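All three views agree. In the wrist picture the nose at (392,205) points straight at the peg head at (392,240), the lever sits in the gap between the rim segments, and the gripper is clear.

```bash
python3 -c "
from plant import ctrl
print(ctrl.sign_off())"
```

```text
the job is handed in; nothing more can be done
None
```

The selector lever is in the last notch, the one with the upright peg behind it, and I have handed the job in. No verdict was reported.

- **Finding the notch:** Triangulating from the scene and side cameras put the peg at the last notch and the flat button at the middle one. A wrist view agreed with both to within about 3 mm.
- **Moving the lever:** I closed the gripper loosely around the handle without gripping it. I then swept it 1.2 rad clockwise around the pivot, reading about 3 N at the pauses, and opened and lifted off.
- **Last checks:** The wrist, scene and side pictures all show the nose between the rim segments, pointing straight at the peg. The lever did not move after release. The gripper was clear with almost no force on it, at about 6.5 s on the clock. I checked the alignment from the pictures and did not compute the nose-to-peg distance. No check failed.

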